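Square a leaded glass panel in the layout stop

ROBOT

A 7-joint arm with a two-finger parallel gripper is mounted at the origin on a cart in front of the work surface, level with it; the furniture and walls round the work are solid. World frame = base frame: x ahead of the robot, y to its left, z up, the work surface at z = 0. Lengths are in m, angles in rad, forces in N, time in s.
With the tool pointing down it reaches from about 0.35 to 0.9 m from the base axis. Payload 19.9 kg.
Tool frame: the origin (TCP) lies on the centre line of the jaws, within the pads' length; the fingertips stand 8 mm ahead of it and the grasp point (between the pads) lies 11 mm behind it; z points along the fingers, y is the line along which they close (so a half turn about z gives the same grasp; the last joint's range is limited). The gripper opens to 85 mm and grips with 20 to 120 N. Pads are 22 mm wide; open, the fingers measure 114 mm over their backs; the gripper's body (76 mm by 85 mm) begins 54 mm behind the grasp point. The pads swing forward as they close: fully open they stand 13 mm farther back than shut.
Start: joints at [1.107, 0.417, -0.01, 1.614, 0.005, 1.111, -0.053], TCP at [0.256, -0.57, 0.239] pointing down, gripper open.
Joint ranges: [-2.81, 2.81], [-0.39, 2.02], [-1.27, 1.25], [0.06, 2.57], [-1.19, 4.33], [0.19, 2], [-2.82, 2.82]. Speed limits (rad/s): [1.89, 1.89, 2.39, 2.39, 3.01, 3.01, 3.01].

INTERFACE

Orientations are given as a unit quaternion [w, x, y, z].
In Python, from rig import manip gives the robot as it stands.
- The arm moves only by the shell command python3 -m pendant 'ROWS'. ROWS is JSON, a list of rows, each a list of 3 entries, a list of its own where there are three numbers: the opening, from 0 (shut) to 1 (fully open), then the shift along the tool's x, y, z in m, then the turn about the tool's z in degrees. A call has exactly 8 rows; each row shifts and turns the commanded pose from where the row before left it, along the tool's axes as they then stand; what a row does not reach is not made up. A row lasts 1/10 s, in which the tool goes at most 50 mm and 8.59 degrees, less where a joint would pass 70% of its speed; a pose out of reach is approached as far as the arm can. A call is refused whole if a number of a shift passes 0.05 or a number of a turn 8.59, either way. A call with a gripper value outside its range is refused whole. The fingers move at their own pace and stop on an object; the grip force is fixed at half the most. Time passes only in rows, so rows that do not move let the fingers close, or fill a call up. It gives the time, the measured TCP pose, the force, the opening and the grip force at its end, in the units of the state.
- manip.state(): the state, without advancing time (a new reading comes with each control period).
- manip.capture(name): name is "scene" or "top"; returns (picture, depth): 400x640x3 uint8, blue, green, red; 400x640 float32, m along the optical axis (not along the pixel's ray), 0 where there is no reading.
- manip.get_calibration(name): a dict with "fx", "fy", "cx", "cy" (pixels), "R" (3x3) and "t" (3): a world point X has camera coordinates R X + t. Camera axes: x right, y down, z forward; pixel columns grow to the right and rows downward; lengths in m; the calibration is good to about 2 mm. A picture is of the moment at which its call begins. get_calibration takes no time and is no camera call.
- manip.finish_job(): hands the job in; it is judged then, once.
Trained networks look in the newest picture that a camera, given by its name, has taken for a name from the list of things; names that differ only in an ending like _2 or _b are one class to them, and where a whole thing is asked for, a point or a joint stands for the part that bears it (a point fixed in the world has none). Each returns a list of dicts, best first, with "conf" (0 to 1); they miss things now and then, are a little off and sometimes report something else, mostly with a low value. They report only what shows in the picture. A call takes as long as a camera call.
- manip.outline_of(camera, query): "mask" (400x640 bool, what is visible of it).
- manip.mark_of(camera, query): "position" ([x, y, z] in m, in the coordinates of the camera as it stood for that picture, good to about 4 mm: a listed point, or the origin of a listed thing).
The state is a dict: "time_s": time; "q": joint angles; "dq": joint speeds; "joint_efforts": joint torques, N m; "tcp_pos": TCP position; "orientation": TCP orientation; "force": force on the tool from outside, world axes, zero at the start; "moment": the same for the moment, N m; "width": finger opening in m; "grasp_force": force on a finger pad.
Only numpy, scipy, OpenCV 4.12 (cv2) and the standard library are available. Lean on these libraries where they do the work, as an engineer would, in place of code of your own. Each camera call takes 0.05 s, during which the arm holds its last target. There are 200 camera calls.

TASK

Push the small framed glass panel along the table into the corner of the L-shaped aluminium layout stop, so that its 130 mm edge lies flush against the long rail and its end lies flush against the short rail, ready for soldering. Only push it with the fingertips: never lift or tip it. Leave the flux bottle, the solder spool, the small lidded jar and the lilac tape ring beside the work where they stand.

Things in the scene. Friction and masses are not known exactly. Their poses are not given: they have to be found in the camera images.
- glass_panel: flat loose framed stained-glass panel, 100 mm along its x, 130 mm along its y, 14 mm thick, about 0.35 kg (varies), grey metal border, four panes (red, amber, green, blue) with dark lines between; lies flat on the table. Origin: centre of its underside; z up. It starts turned at most 0.3 rad from the stop's axes.
- layout_stop: aluminium L-shaped layout stop fixed to the table, rails 20 mm wide, 14 mm high, brass screw heads 4 mm high on top. Origin: on the table where the inner faces meet. Long rail: inner face in x = 0 of this frame, from y = -280 mm to 0, metal on the +x side. Short rail: inner face in y = 0, from x = -140 mm to 0, metal on the +y side. The panel starts in the open -x, -y quarter.
- home (a point): no visible mark: the point on the table where the panel's centre lies when it is fully home, at x = -50 mm, y = -65 mm in the stop's frame; its axes are the stop's. The panel starts 85 to 115 mm (centre) from the long rail's face and 120 to 170 mm from the short rail's face.
- flux_bottle: white bottle with yellow label and red pointed cap, 38 mm diameter, 94 mm high, standing loose outside the stop; origin at the centre of its underside. Leave alone.
- solder_spool: spool of silvery solder wire, 42 mm diameter, 45 mm high, standing loose outside the stop; its axis lies 8 mm from the origin along -x, origin on its underside. Leave alone.
- flux_jar: small clear glass jar with closed lid, 54 mm diameter, 57 mm high, standing loose outside the stop; origin at the centre of its underside. Leave alone.
- tape_ring: roll of lilac tape lying flat, 65 mm diameter, 18 mm high, loose, on the near right of the panel (not the like one far back on the table); origin at the centre of its underside. Leave alone.

How it is judged:
By the outcome, as a careful person would: the job done as asked, in the order asked, and still so for the second after the job is handed in, with the robot touching nothing.
It also fails if it takes over 72 s, if anything falls off the work surface, if the arm or the gripper's body presses on something with over 40 N, if the wrist force passes 120 N, or if a joint passes its speed limit or range.

## Working session

There is one attempt and no reset: what is moved stays moved. The work goes in short steps, Python scripts to look and compute and a shell command to move; the robot and the scene stay as the last step left them, time stands still between calls to the robot, and variables do not carry over. Pictures are saved under pics/ and viewed, at most 10 in all, crops included, and the job is handed in when it is done.

```bash
mkdir -p pics
cat > h.py <<'E'
from rig import manip
import numpy as np, cv2
def w(cam,p):
    c=manip.get_calibration(cam); return np.array(c["R"]).T@(np.array(p)-np.array(c["t"]))
def cap(cam,name=None):
    im,d=manip.capture(cam)
    if name: cv2.imwrite(f"pics/{name}.png",im)
    return im,d
def maskpts(cam,m,d):
    c=manip.get_calibration(cam); v,u=np.nonzero(m&(d>0)); z=d[v,u]
    P=np.c_[(u-c["cx"])/c["fx"]*z,(v-c["cy"])/c["fy"]*z,z]
    return (P-np.array(c["t"]))@np.array(c["R"])
E
python3 - <<'E'
from h import *
np.set_printoptions(precision=4,suppress=True)
for cam in("top","scene"):
    im,d=cap(cam,cam+"0")
    for q in("glass_panel","layout_stop","home","flux_bottle","solder_spool","flux_jar","tape_ring"):
        for r in manip.mark_of(cam,q)[:2]: print(cam,q,round(r["conf"],2),w(cam,r["position"]))
    for q in("glass_panel","layout_stop"):
        for r in manip.outline_of(cam,q)[:1]:
            P=maskpts(cam,r["mask"],d); print(q,len(P),P.min(0),P.max(0),np.median(P[:,2]))
            P=P[(P[:,2]>.008)&(P[:,2]<.022)]; print(cv2.minAreaRect((P[:,:2]*1000).astype(np.float32)))
s=manip.state();print(s["time_s"],s["tcp_pos"],s["orientation"],s["width"])
E
```

```text
top glass_panel 0.74 [ 0.5523 -0.0311 -0.0017]
top layout_stop 0.73 [ 0.6593  0.0725 -0.0005]
top flux_bottle 0.72 [ 0.623   0.1681 -0.0007]
top solder_spool 0.81 [0.5187 0.1729 0.0011]
top flux_jar 0.88 [0.7238 0.0211 0.0002]
top tape_ring 0.93 [ 0.4868 -0.2434 -0.0001]
glass_panel 1993 [ 0.498  -0.1018 -0.0029] [0.6085 0.0302 0.0198] 0.011630350989172705
((552.7186279296875, -35.8116455078125), (130.07391357421875, 99.91576385498047), 86.51783752441406)
layout_stop 1301 [ 0.5262 -0.2032  0.0002] [0.6829 0.1086 0.0227] 0.01448626605805765
((589.6592407226562, -48.307861328125), (297.1033020019531, 159.2351531982422), 83.4142837524414)
scene glass_panel 0.97 [ 0.5526 -0.0347  0.0006]
scene layout_stop 0.74 [0.6703 0.0702 0.0012]
scene home 0.94 [ 0.6058  0.0094 -0.003 ]
scene solder_spool 0.69 [0.5195 0.1706 0.0011]
scene flux_jar 0.97 [0.7251 0.0158 0.001 ]
scene flux_jar 0.67 [ 0.5531 -0.0357 -0.0006]
scene tape_ring 0.7 [ 0.4893 -0.2519  0.0018]
glass_panel 1831 [ 0.4991 -0.126   0.0001] [0.6163 0.0323 0.0182] 0.011834298859181074
((552.9794311523438, -37.557838439941406), (135.22882080078125, 101.1998519897461), 85.93649291992188)
layout_stop 1504 [ 0.5118 -0.2088  0.0006] [0.6958 0.1547 0.0732] 0.014637701557598509
((643.7363891601562, -28.995376586914062), (142.67703247070312, 332.6251525878906), 19.700098037719727)
1.0 [ 0.2559 -0.5702  0.2393] [-0.      0.9778  0.2093 -0.    ] 0.08541305901452585
```

View pics/top0.png

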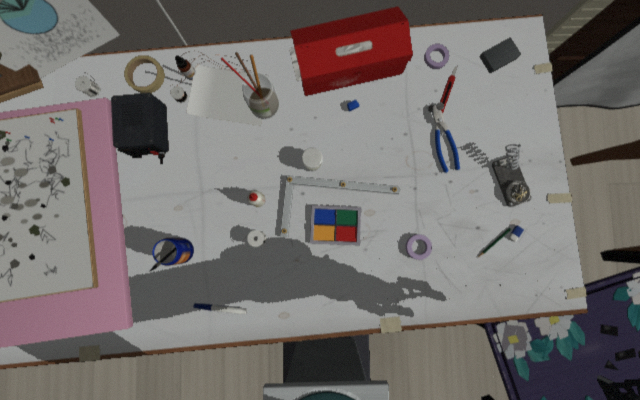

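View pics/scene0.png

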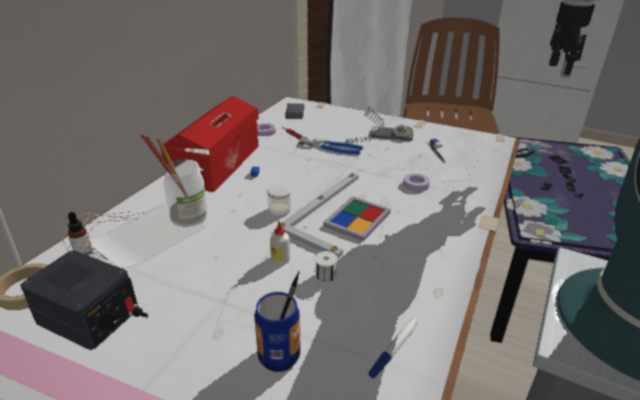

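The top view shows the L stop with its corner near (288,180), the long rail running to (398,189) and the short rail to (284,235). The panel spans (312,206)–(360,243) and the tape ring is at (419,245). The arm isn't in the way. Next I'll fit the angles.

```bash
cat >> h.py <<'E'
from scipy.optimize import minimize
def boxd(p,x0,x1,y0,y1):
    dx=np.maximum(x0-p[:,0],p[:,0]-x1); dy=np.maximum(y0-p[:,1],p[:,1]-y1)
    return np.hypot(np.maximum(dx,0),np.maximum(dy,0))+np.minimum(np.maximum(dx,dy),0)
def loc(P,a):
    c,s=np.cos(a[2]),np.sin(a[2]); Q=P-np.array(a[:2]); return np.c_[Q[:,0]*c+Q[:,1]*s,-Q[:,0]*s+Q[:,1]*c]
def sdf_stop(P,a):
    p=loc(P,a); return np.minimum(boxd(p,0,.02,-.28,.02),boxd(p,-.14,.02,0,.02))
def sdf_panel(P,a): return boxd(loc(P,a),-.05,.05,-.065,.065)
def fit(cam,query,a0,z=.014):
    # match mask to the top-face shape on plane z
    m=manip.outline_of(cam,query)[0]["mask"]; c=manip.get_calibration(cam); R=np.array(c["R"]);t=np.array(c["t"])
    v,u=np.nonzero(cv2.dilate(m.astype(np.uint8),np.ones((25,25)))); 
    r=np.c_[(u-c["cx"])/c["fx"],(v-c["cy"])/c["fy"],np.ones(len(u))]@R; o=-R.T@t
    P=(o+r*((z-o[2])/r[:,2])[:,None])[:,:2]; y=m[v,u].astype(float)
    f=sdf_stop if query=="layout_stop" else sdf_panel
    cost=lambda b:np.mean((1/(1+np.exp(np.clip(f(P,[b[0]/1e2,b[1]/1e2,b[2]/1e1])/.001,-50,50)))-y)**2)
    x0=np.array([a0[0]*1e2,a0[1]*1e2,a0[2]*1e1])
    s=minimize(cost,x0,method="Nelder-Mead",options=dict(initial_simplex=np.vstack([x0]+[x0+.6*e for e in np.eye(3)]),maxiter=600))
    return np.array([s.x[0]/1e2,s.x[1]/1e2,s.x[2]/1e1]),s.fun
def rel(S,p):
    q=loc(np.array([p[:2]]),S)[0]; return q*1000,np.degrees(p[2]-S[2])
E
python3 - <<'E'
from h import *
np.set_printoptions(precision=4,suppress=True)
for cam in("top","scene"):
    im,_=cap(cam)
    S,e=fit(cam,"layout_stop",(.665,.072,-.08)); p,e2=fit(cam,"glass_panel",(.552,-.034,-.06))
    print(cam,S,e,p,e2,rel(S,p))
    if cam=="top":
        c=manip.get_calibration(cam); out=cv2.resize(im[150:270,260:420],None,fx=5,fy=5,interpolation=cv2.INTER_CUBIC)
        for a,L in((S,[(0,0),(0,-.28),(.02,-.28),(.02,.02),(-.14,.02),(-.14,0),(0,0)]),(p,[(-.05,-.065),(.05,-.065),(.05,.065),(-.05,.065),(-.05,-.065)])):
            L=np.array(L);cs,sn=np.cos(a[2]),np.sin(a[2]);X=np.c_[a[0]+L[:,0]*cs-L[:,1]*sn,a[1]+L[:,0]*sn+L[:,1]*cs,np.full(len(L),.014)]
            C=X@np.array(c["R"]).T+c["t"]; uv=np.c_[C[:,0]/C[:,2]*c["fx"]+c["cx"],C[:,1]/C[:,2]*c["fy"]+c["cy"]]
            cv2.polylines(out,[np.int32((uv-[260,150]+.5)*5)],False,(255,0,255),1)
        cv2.imwrite("pics/fit.png",out)
print(manip.state()["time_s"])
E
```

```text
top [ 0.6629  0.0715 -0.1203] 0.012321068519038515 [ 0.5528 -0.0358 -0.0661] 0.005853124662338083 (array([ -96.3935, -119.7311]), np.float64(3.108413198373045))
scene [ 0.6596  0.0715 -0.1187] 0.06598346398475428 [ 0.5507 -0.0289 -0.0309] 0.03703040857815734 (array([ -96.3008, -112.5526]), np.float64(5.035514598364084))
1.3
```

View pics/fit.png

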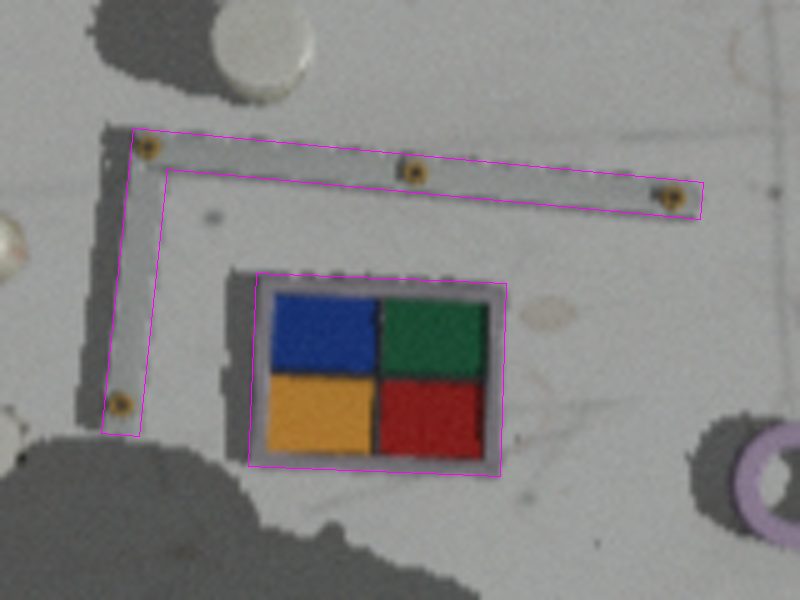

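```bash
python3 -m pendant '[[1,[0,0,0],7.8],[1,[0,0,0],7.8],[1,[0,0,0],7.8],[1,[0,0,0],7.7],[1,[0.0123,-0.047,0],0],[1,[0.0123,-0.047,0],0],[1,[0.0123,-0.047,0],0],[1,[0.0123,-0.047,0],0]]'
python3 -m pendant '[[1,[0.0123,-0.047,0],0],[1,[0.0123,-0.047,0],0],[1,[0.0123,-0.047,0],0],[1,[0.0123,-0.047,0],0],[1,[0.0123,-0.047,0],0],[1,[0.0123,-0.047,0],0],[1,[0.0123,-0.047,0],0],[1,[0.0123,-0.047,0],0]]'
```

```text
time_s: 2.1
tcp_pos: [0.3278, -0.3877, 0.2393]
orientation: [0.0, 0.998, -0.06, 0.0]
force: [0.5, 0.4, 0.6]
width: 0.0849
grasp_force: 0.0
time_s: 2.9
tcp_pos: [0.4709, -0.0262, 0.2397]
orientation: [0.0, 0.998, -0.061, 0.0]
force: [1.3, -1.3, -0.5]
width: 0.0857
grasp_force: 0.0
```

```bash
python3 -m pendant '[[1,[0,0,0.045],0],[1,[0,0,0.045],0],[1,[0,0,0.045],0],[1,[0,0,0.045],0],[1,[0,0,0.02],0],[1,[0,0,0.005],0],[1,[0,0,0],0],[1,[0,0,0],0]]'
python3 -m pendant '[[1,[0,0,0.002],0],[1,[0,0,0.002],0],[1,[0,0,0.002],0],[1,[0,0,0],0],[1,[0,0,0],0],[1,[0,0,0],0],[1,[0,0,0],0],[1,[0,0,0],0]]'
python3 - <<'E'
from h import *
im,d=cap("scene"); cv2.imwrite("pics/s1.png",cv2.resize(im[160:290,270:430],None,fx=5,fy=5)[:600]); 
im,d=cap("top"); print(manip.state()["force"])
E
```

```text
time_s: 3.7
tcp_pos: [0.4713, -0.0282, 0.0355]
orientation: [0.0, 0.998, -0.061, 0.001]
force: [0.1, -0.7, 0.5]
width: 0.0855
grasp_force: 0.0
time_s: 4.5
tcp_pos: [0.4705, -0.0281, 0.0283]
orientation: [-0.0, 0.998, -0.06, -0.0]
force: [0.5, 0.4, 0.9]
width: 0.0857
grasp_force: 0.0
[-0.51856761  0.20097437 -0.0959943 ]
```

View pics/s1.png

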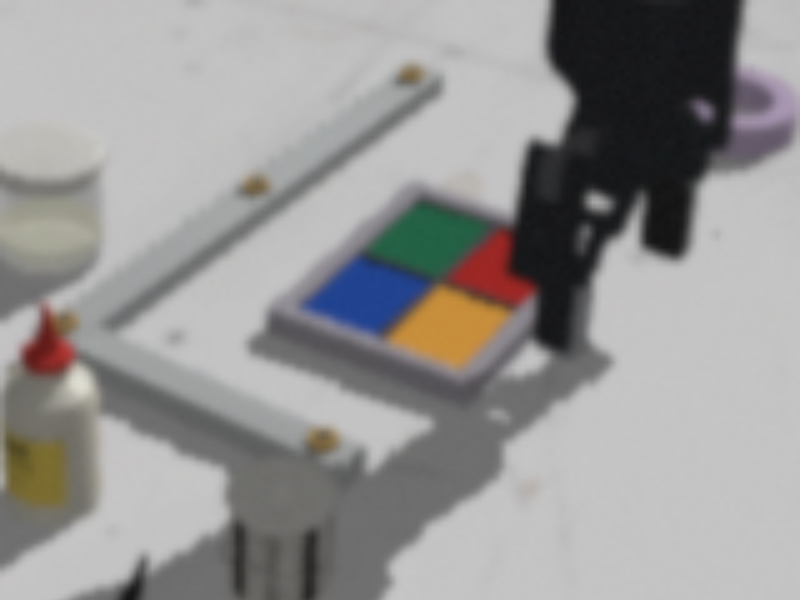

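The two fingers straddle the panel's near side, with tips around (575,345) and (670,250) in the crop. They're still above the table and clear of the panel, so I'll go down gently.

```bash
python3 -m pendant '[[1,[0,0,0.003],0],[1,[0,0,0.003],0],[1,[0,0,0.003],0],[1,[0,0,0.002],0],[1,[0,0,0.002],0],[1,[0,0,0],0],[1,[0,0,0],0],[1,[0,0,0],0]]'
python3 -m pendant '[[1,[0,0,0.001],0],[1,[0,0,0],0],[1,[0,0,0.001],0],[1,[0,0,0],0],[1,[0,0,0.001],0],[1,[0,0,0],0],[1,[0,0,0],0],[1,[0,0,0],0]]'
python3 - <<'E'
from h import *
import numpy as np
im,d=cap("scene"); c=manip.get_calibration("scene")
P=maskpts("scene",(im.max(2)<60)&(d>0),d); k=(abs(P[:,0]-.47)<.05)&(abs(P[:,1]+.028)<.09)&(P[:,2]<.06)&(P[:,2]>-.01); P=P[k]
for s in(1,-1):
    Q=P[s*(P[:,1]+.028)>0.02]; print(len(Q),np.percentile(Q[:,2],[0,1,2,5,10,20]).round(4) if len(Q) else "")
E
```

```text
time_s: 5.4
tcp_pos: [0.4705, -0.0281, 0.0154]
orientation: [-0.0, 0.998, -0.06, 0.0]
force: [-0.4, 0.1, 1.2]
width: 0.0853
grasp_force: 0.0
time_s: 6.2
tcp_pos: [0.4704, -0.0281, 0.0123]
orientation: [-0.0, 0.998, -0.06, -0.0]
force: [-0.1, -0.0, 0.1]
width: 0.0856
grasp_force: 0.0
80 [0.0254 0.026  0.0267 0.0274 0.0293 0.0323]
120 [0.0083 0.0207 0.0217 0.0226 0.0255 0.0289]
```

```bash
python3 -m pendant '[[1,[0,0,0.001],0],[1,[0,0,0.001],0],[1,[0,0,0.001],0],[1,[0,0,0.001],0],[1,[0,0,0.001],0],[1,[0,0,0],0],[1,[0,0,0],0],[1,[0,0,0],0]]'
python3 -m pendant '[[1,[0,0,0.001],0],[1,[0,0,0.001],0],[1,[0,0,0.001],0],[1,[0,0,0],0],[1,[0,0,0],0],[1,[0,0,0],0],[1,[0,0,0],0],[1,[0,0,0],0]]'
```

```text
time_s: 7.05
tcp_pos: [0.4705, -0.0281, 0.0073]
orientation: [-0.0, 0.998, -0.06, -0.0]
force: [-0.8, -0.1, -0.6]
width: 0.0852
grasp_force: 0.0
time_s: 7.85
tcp_pos: [0.4705, -0.0281, 0.0043]
orientation: [-0.0, 0.998, -0.06, 0.0]
force: [0.7, -0.4, -0.7]
width: 0.0854
grasp_force: 0.0
```

```bash
python3 -m pendant '[[1,[0,0,0.001],0],[1,[0,0,0.001],0],[1,[0,0,0.001],0],[1,[0,0,0.001],0],[1,[0,0,0],0],[1,[0,0,0],0],[1,[0,0,0],0],[1,[0,0,0],0]]'
python3 -m pendant '[[1,[0.005,0,0],0],[1,[0.005,0,0],0],[1,[0.005,0,0],0],[1,[0.005,0,0],0],[1,[0.003,0,0],0],[1,[0.003,0,0],0],[1,[0,0,0],0],[1,[0,0,0],0]]'
python3 - <<'E'
from h import *
np.set_printoptions(precision=4,suppress=True)
im,d=cap("top"); S=[.6629,.0715,-.1203]
p,e=fit("top","glass_panel",(.56,-.034,-.08)); print(p,e,rel(S,p),rel(S,[*manip.state()["tcp_pos"][:2],0])[0])
E
```

```text
time_s: 8.65
tcp_pos: [0.4705, -0.0281, 0.0003]
orientation: [-0.0, 0.998, -0.06, -0.0]
force: [0.7, -0.1, 0.2]
width: 0.0854
grasp_force: 0.0
time_s: 9.45
tcp_pos: [0.4964, -0.0314, 0.0003]
orientation: [-0.0, 0.998, -0.061, 0.0]
force: [-0.2, -0.4, 0.9]
width: 0.0855
grasp_force: 0.0
[ 0.5567 -0.0382 -0.0978] 0.22950543674106216 (array([ -92.2302, -121.6742]), np.float64(1.2888354005989398)) [-153.0707 -122.1219]
```

```bash
python3 -m pendant '[[1,[0.005,0,0],0],[1,[0.005,0,0],0],[1,[0.005,0,0],0],[1,[0.005,0,0],0],[1,[0.005,0,0],0],[1,[0.005,0,0],0],[1,[0.005,0,0],0],[1,[0.003,0,0],0]]'
python3 -m pendant '[[1,[-0.01,0,0],0],[1,[-0.03,0,0],0],[1,[-0.02,0,-0.01],0],[1,[0,0,-0.02],0],[1,[0,0,-0.03],0],[1,[0,0,0],0],[1,[0,0,0],0],[1,[0,0,0],0]]'
python3 - <<'E'
from h import *
np.set_printoptions(precision=4,suppress=True)
im,d=cap("top"); S=[.6629,.0715,-.1203]
p,e=fit("top","glass_panel",(.59,-.034,-.12)); print(p,e,rel(S,p),rel(S,[*manip.state()["tcp_pos"][:2],0])[0])
im,d=cap("scene","s2");p,e=fit("scene","glass_panel",(.59,-.034,-.12)); print(p,e,rel(S,p))
E
```

```text
time_s: 10.35
tcp_pos: [0.5346, -0.0359, 0.0003]
orientation: [-0.0, 0.998, -0.061, 0.0]
force: [-2.6, 0.3, 0.6]
width: 0.0856
grasp_force: 1.2
time_s: 11.15
tcp_pos: [0.4738, -0.0287, 0.0597]
orientation: [0.0, 0.998, -0.06, -0.0]
force: [-0.5, 0.2, 0.1]
width: 0.0853
grasp_force: 0.0
[ 0.5942 -0.043  -0.1131] 0.010546666262260918 (array([ -54.4941, -121.9054]), np.float64(0.4136075579733633)) [-175.6701 -122.024 ]
[ 0.5913 -0.0357 -0.1254] 0.0313521718772128 (array([ -58.1953, -115.0136]), np.float64(-0.2904161813886166))
```

```bash
python3 -m pendant '[[0.55,[0.0305,0.022,-0.008],0],[0.55,[0.0305,0.022,-0.008],0],[0.55,[0.0305,0.022,-0.008],0],[0.55,[0.0305,0.022,0],0],[0.55,[0,0,0],-8.5],[0.55,[0,0,0],-8.5],[0.55,[0,0,0],-8.5],[0.55,[0,0,0],-8.5]]'
python3 -m pendant '[[0.55,[0,0,0],-8.5],[0.55,[0,0,0],-8.5],[0.55,[0,0,0],-8.5],[0.55,[0,0,0],-8.5],[0.55,[0,0,0],-8.5],[0.55,[0,0,0],-8.5],[0.55,[0,0,0],-5],[0.55,[0,0,0],0]]'
python3 - <<'E'
from h import *
s=manip.state();print(rel([.6629,.0715,-.1203],[*s["tcp_pos"][:2],0])[0],s["tcp_pos"],s["q"])
E
```

```text
time_s: 12.15
tcp_pos: [0.5847, -0.1306, 0.0836]
orientation: [-0.0, 0.972, 0.237, -0.0]
force: [0.9, -0.6, 0.3]
width: 0.0469
grasp_force: 0.0
time_s: 12.95
tcp_pos: [0.5846, -0.1307, 0.0836]
orientation: [-0.001, 0.748, 0.664, -0.0]
force: [-0.5, -0.3, 0.3]
width: 0.0467
grasp_force: 0.0
[ -53.44677735 -210.17885656] [ 0.58461593 -0.13074568  0.08360251] [ 0.63138211  0.64229774 -0.62034408  1.77934462  0.47051119  0.87359064
 -0.3240016 ]
```

```bash
python3 -m pendant '[[0.55,[0,0,0.035],0],[0.55,[0,0,0.02],0],[0.55,[0,0,0.008],0],[0.55,[0,0,0.004],0],[0.55,[0,0,0.003],0],[0.55,[0,0,0.003],0],[0.55,[0,0,0],0],[0.55,[0,0,0],0]]'
python3 -m pendant '[[0.55,[0,0,0.001],0],[0.55,[0,0,0.001],0],[0.55,[0,0,0],0],[0.55,[0,0,0],0],[0.55,[0,0,0],0],[0.55,[0,0,0],0],[0.55,[0,0,0],0],[0.55,[0,0,0],0]]'
python3 - <<'E'
from h import *
im,d=cap("scene"); cv2.imwrite("pics/s3.png",cv2.resize(im[140:270,290:450],None,fx=5,fy=5)[:600])
E
```

```text
time_s: 13.75
tcp_pos: [0.5851, -0.1308, 0.0117]
orientation: [0.0, 0.749, 0.663, 0.0]
force: [0.9, -0.5, 0.9]
width: 0.0466
grasp_force: 0.0
time_s: 14.55
tcp_pos: [0.585, -0.1307, 0.0093]
orientation: [-0.0, 0.749, 0.663, 0.0]
force: [-0.4, 0.3, 0.4]
width: 0.0468
grasp_force: 0.0
```

View pics/s3.png

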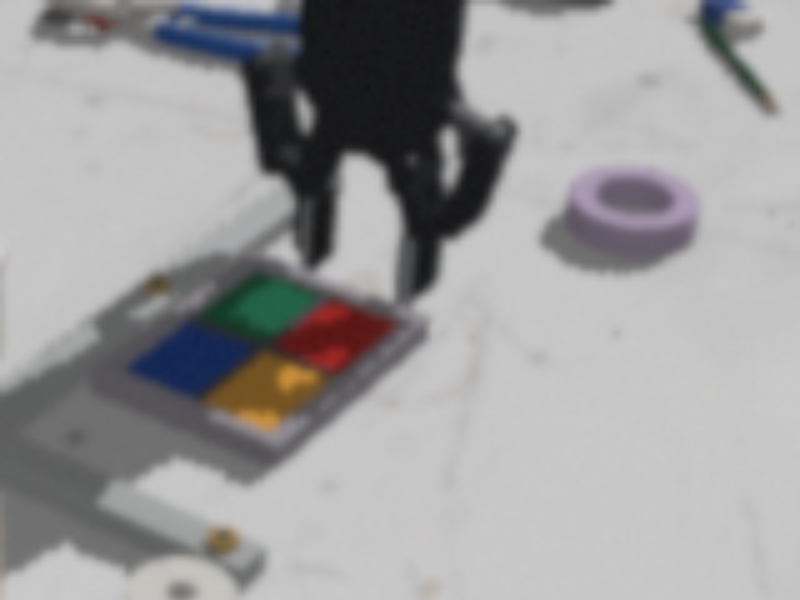

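Both fingertips stand just behind the panel's far end, around (315,260) and (415,295) in the crop, clear of the rail and the tape ring. I'll lower slightly and push along the rail.

```bash
python3 -m pendant '[[0.55,[0,0,0.001],0],[0.55,[0,0,0.001],0],[0.55,[0.005,0,0],0],[0.55,[0.005,0,0],0],[0.55,[0.005,0,0],0],[0.55,[0.005,0,0],0],[0.55,[0.005,0,0],0],[0.55,[0.005,0,0],0]]'
python3 - <<'E'
from h import *
np.set_printoptions(precision=4,suppress=True)
im,d=cap("top","t2"); S=[.6629,.0715,-.1203]
p,e=fit("top","glass_panel",(.594,-.03,-.12)); print(p,e,rel(S,p),rel(S,[*manip.state()["tcp_pos"][:2],0])[0])
E
```

```text
time_s: 15.4
tcp_pos: [0.5885, -0.1005, 0.0073]
orientation: [-0.0, 0.749, 0.663, -0.0]
force: [0.0, -1.6, -0.6]
width: 0.0467
grasp_force: 1.1
[ 0.5955 -0.0234 -0.1373] 0.12789420211611804 (array([ -55.4853, -102.2813]), np.float64(-0.9759579455150489)) [ -53.1364 -178.9831]
```

```bash
python3 -m pendant '[[0.55,[0.005,0,0],0],[0.55,[0.005,0,0],0],[0.55,[0.005,0,0],0],[0.55,[0.005,0,0],0],[0.55,[0.005,0,0],0],[0.55,[0.005,0,0],0],[0.55,[0.003,0,0],0],[0.55,[0,0,0],0]]'
python3 -m pendant '[[0.55,[0.001,0,0],0],[0.55,[0.001,0,0],0],[0.55,[0.001,0,0],0],[0.55,[0.001,0,0],0],[0.55,[0,0,0],0],[0.55,[0,0,0],0],[0.55,[0,0,0],0],[0.55,[0,0,0],0]]'
```

```text
time_s: 16.3
tcp_pos: [0.5926, -0.0673, 0.0073]
orientation: [-0.0, 0.748, 0.663, 0.0]
force: [0.3, -0.2, -0.9]
width: 0.0472
grasp_force: 0.0
time_s: 17.1
tcp_pos: [0.593, -0.0641, 0.0073]
orientation: [-0.0, 0.749, 0.663, 0.0]
force: [-0.4, -1.8, -0.2]
width: 0.0467
grasp_force: 0.6
```

Creep on until the force rises.

```bash
for i in 1; do python3 -m pendant '[[0.55,[0.001,0,0],0],[0.55,[0.001,0,0],0],[0.55,[0.001,0,0],0],[0.55,[0,0,0],0],[0.55,[0,0,0],0],[0.55,[0,0,0],0],[0.55,[0,0,0],0],[0.55,[0,0,0],0]]'; done
python3 - <<'E'
from h import *
np.set_printoptions(precision=4,suppress=True)
im,d=cap("top","t3"); S=[.6629,.0715,-.1203]
p,e=fit("top","glass_panel",(.6,.01,-.12)); print(p,e,rel(S,p),rel(S,[*manip.state()["tcp_pos"][:2],0])[0])
E
```

```text
time_s: 17.9
tcp_pos: [0.5933, -0.0616, 0.0073]
orientation: [0.0, 0.749, 0.663, -0.0]
force: [-1.5, -5.6, 1.7]
width: 0.0468
grasp_force: 2.6Traceback (most recent call last):
  File "<stdin>", line 4, in <module>
  File "h.py", line 24, in fit
    m=manip.outline_of(cam,query)[0]["mask"]; c=manip.get_calibration(cam); R=np.array(c["R"]);t=np.array(c["t"])
      ~~~~~~~~~~~~~~~~~~~~~~~~~~~^^^
IndexError: list index out of range
```

```bash
python3 -m pendant '[[0.55,[0.001,0,0],0],[0.55,[0,0,0],0],[0.55,[0.0005,0,0],0],[0.55,[0,0,0],0],[0.55,[0,0,0],0],[0.55,[0,0,0],0],[0.55,[0,0,0],0],[0.55,[0,0,0],0]]'
python3 -m pendant '[[0.55,[-0.005,0,0],0],[0.55,[-0.015,0,0],0],[0.55,[-0.03,0,0],0],[0.55,[-0.03,0,-0.02],0],[0.55,[0,0,-0.04],0],[0.55,[0,0,-0.02],0],[0.55,[0,0,0],0],[0.55,[0,0,0],0]]'
python3 - <<'E'
from h import *
np.set_printoptions(precision=4,suppress=True)
im,d=cap("top","t4"); S=[.6629,.0715,-.1203]
print(rel(S,[*manip.state()["tcp_pos"][:2],0])[0])
p,e=fit("top","glass_panel",(.605,.01,-.12)); print(p,e,rel(S,p))
E
```

```text
time_s: 18.8
tcp_pos: [0.5933, -0.0616, 0.0073]
orientation: [0.001, 0.749, 0.663, -0.001]
force: [-2.3, -11.2, 3.4]
width: 0.0469
grasp_force: 5.9
time_s: 19.6
tcp_pos: [0.5837, -0.1399, 0.0873]
orientation: [0.0, 0.749, 0.663, 0.0]
force: [-0.3, 0.6, -0.1]
width: 0.0473
grasp_force: 0.0
[ -53.5622 -219.1264]
[ 0.6006  0.0143 -0.1199] 0.008275519907586884 (array([-54.9766, -64.24  ]), np.float64(0.024338841361661295))
```

```bash
python3 -m pendant '[[0.8,[0.0385,-0.0215,0],0],[0.8,[0.0385,-0.0215,0],0],[0.8,[0.0385,-0.0215,0],0],[0.8,[0.0385,-0.0215,0],0],[0.8,[0,0,0],8.5],[0.8,[0,0,0],8.5],[0.8,[0,0,0],8.5],[0.8,[0,0,0],8.5]]'
python3 -m pendant '[[0.8,[0,0,0],8.5],[0.8,[0,0,0],8.5],[0.8,[0,0,0],8.5],[0.8,[0,0,0],8.5],[0.8,[0,0,0],8.5],[0.8,[0,0,0],8.5],[0.8,[0,0,0],5],[0.8,[0,0,0],0]]'
python3 - <<'E'
from h import *
s=manip.state();print(rel([.6629,.0715,-.1203],[*s["tcp_pos"][:2],0])[0])
E
```

```text
time_s: 20.5
tcp_pos: [0.5166, 0.0242, 0.0864]
orientation: [-0.0, 0.911, 0.413, -0.001]
force: [0.6, 1.1, -0.1]
width: 0.0683
grasp_force: 0.0
time_s: 21.3
tcp_pos: [0.5167, 0.0242, 0.0865]
orientation: [0.0, 0.998, -0.061, -0.001]
force: [-0.4, 0.4, 0.4]
width: 0.068
grasp_force: 0.0
[-139.5084535   -64.47231127]
```

```bash
python3 -m pendant '[[0.8,[0,0,0.035],0],[0.8,[0,0,0.025],0],[0.8,[0,0,0.009],0],[0.8,[0,0,0.005],0],[0.8,[0,0,0.003],0],[0.8,[0,0,0.003],0],[0.8,[0,0,0.002],0],[0.8,[0,0,0],0]]'
python3 -m pendant '[[0.8,[0.005,0,0],0],[0.8,[0.005,0,0],0],[0.8,[0.005,0,0],0],[0.8,[0.003,0,0],0],[0.8,[0.003,0,0],0],[0.8,[0.002,0,0],0],[0.8,[0,0,0],0],[0.8,[0,0,0],0]]'
python3 -m pendant '[[0.8,[0.001,0,0],0],[0.8,[0.001,0,0],0],[0.8,[0.001,0,0],0],[0.8,[0,0,0],0],[0.8,[0,0,0],0],[0.8,[0,0,0],0],[0.8,[0,0,0],0],[0.8,[0,0,0],0]]'
```

```text
time_s: 22.1
tcp_pos: [0.5172, 0.0241, 0.0055]
orientation: [-0.0, 0.998, -0.06, 0.0]
force: [1.0, -0.0, -0.0]
width: 0.0685
grasp_force: 0.0
time_s: 22.9
tcp_pos: [0.5398, 0.0214, 0.0052]
orientation: [-0.0, 0.998, -0.06, -0.0]
force: [0.2, 0.2, 0.0]
width: 0.0681
grasp_force: 0.0
time_s: 23.7
tcp_pos: [0.5429, 0.021, 0.0052]
orientation: [-0.0, 0.998, -0.06, -0.0]
force: [-2.9, -0.4, -0.4]
width: 0.0683
grasp_force: 1.2
```

```bash
python3 -m pendant '[[0.8,[0.001,0,0],0],[0.8,[0.001,0,0],0],[0.8,[0.001,0,0],0],[0.8,[0,0,0],0],[0.8,[0,0,0],0],[0.8,[0,0,0],0],[0.8,[0,0,0],0],[0.8,[0,0,0],0]]'
python3 -m pendant '[[0.8,[0.001,0,0],0],[0.8,[0,0,0],0],[0.8,[0.001,0,0],0],[0.8,[0,0,0],0],[0.8,[0,0,0],0],[0.8,[0,0,0],0],[0.8,[0,0,0],0],[0.8,[0,0,0],0]]'
```

```text
time_s: 24.5
tcp_pos: [0.546, 0.0206, 0.0053]
orientation: [-0.0, 0.998, -0.06, 0.0]
force: [0.6, 0.0, 0.6]
width: 0.0679
grasp_force: 0.0
time_s: 25.3
tcp_pos: [0.5472, 0.0205, 0.0051]
orientation: [0.0, 0.998, -0.06, -0.001]
force: [-7.0, 0.8, 3.6]
width: 0.0681
grasp_force: 3.1
```

```bash
python3 -m pendant '[[0.8,[0.001,0,0],0],[0.8,[0,0,0],0],[0.8,[0,0,0],0],[0.8,[0,0,0],0],[0.8,[0,0,0],0],[0.8,[0,0,0],0],[0.8,[0,0,0],0],[0.8,[0,0,0],0]]'
python3 -m pendant '[[0.8,[-0.005,0,0],0],[0.8,[-0.02,0,0],0],[0.8,[-0.03,0,0],0],[0.8,[-0.02,0,-0.02],0],[0.8,[0,0,-0.04],0],[0.8,[0,0,-0.02],0],[0.8,[0,0,0],0],[0.8,[0,0,0],0]]'
python3 - <<'E'
from h import *
np.set_printoptions(precision=4,suppress=True)
im,d=cap("top"); S=[.6629,.0715,-.1203]
print(rel(S,[*manip.state()["tcp_pos"][:2],0])[0])
p,e=fit("top","glass_panel",(.605,.01,-.12)); print(p,e,rel(S,p))
a=cv2.resize(im[165:255,270:390],None,fx=5,fy=5,interpolation=cv2.INTER_CUBIC); cv2.imwrite("pics/t5.png",a)
im,d=cap("scene"); cv2.imwrite("pics/s5.png",cv2.resize(im[165:265,260:380],None,fx=6,fy=6,interpolation=cv2.INTER_CUBIC))
E
```

```text
time_s: 26.1
tcp_pos: [0.5473, 0.0205, 0.005]
orientation: [0.0, 0.998, -0.06, -0.002]
force: [-11.7, 0.8, 8.2]
width: 0.0684
grasp_force: 6.2
time_s: 26.9
tcp_pos: [0.4748, 0.0291, 0.0854]
orientation: [-0.0, 0.998, -0.061, 0.001]
force: [-0.0, 0.4, -0.2]
width: 0.0683
grasp_force: 0.0
[-182.0978  -64.6358]
[ 0.6064  0.013  -0.1282] 0.00889196312614006 (array([-49.0643, -64.8488]), np.float64(-0.4552244944239213))
```

View pics/t5.png

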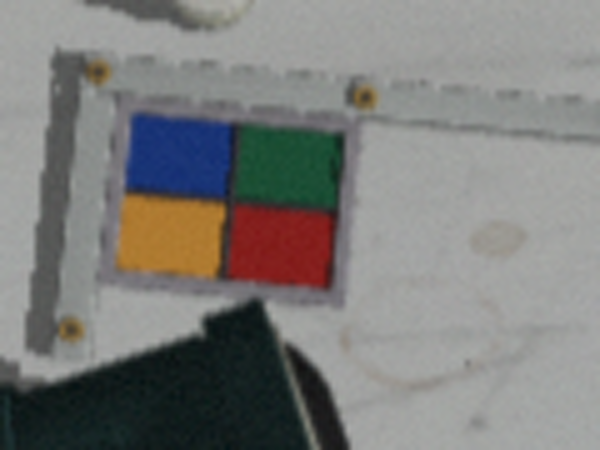

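View pics/s5.png

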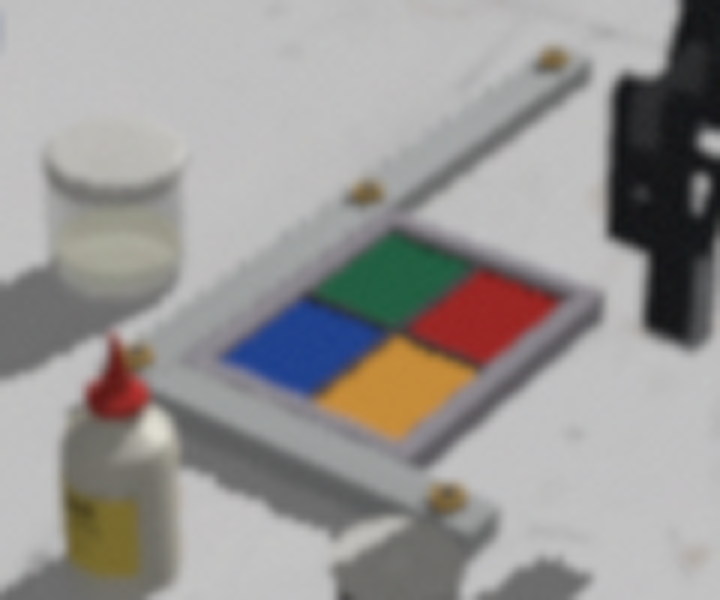

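Both views show the panel against both rails, with the 130 mm edge under the middle screw and its end along the short rail. One light confirming nudge on the end, in case the last push opened a hairline gap.

```bash
python3 -m pendant '[[0.55,[0.0264,0.030,0],0],[0.55,[0.0264,0.030,0],0],[0.55,[0.0264,0.030,0],0],[0.55,[0.0264,0.030,0],0],[0.55,[0.0264,0.030,0],0],[0.55,[0,0,0],-8.5],[0.55,[0,0,0],-8.5],[0.55,[0,0,0],-8.5]]'
python3 -m pendant '[[0.55,[0,0,0],-8.5],[0.55,[0,0,0],-8.5],[0.55,[0,0,0],-8.5],[0.55,[0,0,0],-8.5],[0.55,[0,0,0],-8.5],[0.55,[0,0,0],-8.5],[0.55,[0,0,0],-8.5],[0.55,[0,0,0],-5]]'
python3 -m pendant '[[0.55,[0,0,0.035],0],[0.55,[0,0,0.025],0],[0.55,[0,0,0.009],0],[0.55,[0,0,0.004],0],[0.55,[0,0,0.003],0],[0.55,[0,0,0.002],0],[0.55,[0,0,0],0],[0.55,[0,0,0],0]]'
python3 - <<'E'
from h import *
s=manip.state();print(rel([.6629,.0715,-.1203],[*s["tcp_pos"][:2],0])[0])
E
```

```text
time_s: 27.85
tcp_pos: [0.587, -0.1354, 0.0839]
orientation: [-0.0, 0.986, 0.164, -0.001]
force: [-0.2, -0.7, -0.3]
width: 0.0466
grasp_force: 0.0
time_s: 28.65
tcp_pos: [0.587, -0.1354, 0.084]
orientation: [-0.001, 0.747, 0.665, -0.0]
force: [0.1, 0.1, 0.3]
width: 0.0471
grasp_force: 0.0
time_s: 29.45
tcp_pos: [0.5877, -0.1356, 0.0079]
orientation: [0.0, 0.749, 0.663, 0.0]
force: [0.3, -0.2, 0.2]
width: 0.047
grasp_force: 0.0
[ -49.8335128  -214.67323062]
```

```bash
python3 -m pendant '[[0.55,[0.011,0,0],0],[0.55,[0.011,0,0],0],[0.55,[0.011,0,0],0],[0.55,[0.011,0,0],0],[0.55,[0.011,0,0],0],[0.55,[0.011,0,0],0],[0.55,[0.004,0,0],0],[0.55,[0,0,0],0]]'
python3 -m pendant '[[0.55,[0.001,0,0],0],[0.55,[0.001,0,0],0],[0.55,[0.001,0,0],0],[0.55,[0,0,0],0],[0.55,[0,0,0],0],[0.55,[0,0,0],0],[0.55,[0,0,0],0],[0.55,[0,0,0],0]]'
python3 - <<'E'
from h import *
s=manip.state();print(rel([.6629,.0715,-.1203],[*s["tcp_pos"][:2],0])[0])
E
python3 -m pendant '[[0.55,[0.001,0,0],0],[0.55,[0.001,0,0],0],[0.55,[0,0,0],0],[0.55,[0,0,0],0],[0.55,[0,0,0],0],[0.55,[0,0,0],0],[0.55,[0,0,0],0],[0.55,[0,0,0],0]]'
python3 - <<'E'
from h import *
s=manip.state();print(rel([.6629,.0715,-.1203],[*s["tcp_pos"][:2],0])[0])
E
```

```text
time_s: 30.25
tcp_pos: [0.5959, -0.0652, 0.0073]
orientation: [-0.0, 0.748, 0.663, 0.0]
force: [0.3, 0.4, 0.6]
width: 0.0469
grasp_force: 0.0
time_s: 31.05
tcp_pos: [0.5962, -0.0631, 0.0072]
orientation: [-0.0, 0.749, 0.663, -0.0]
force: [-0.3, 0.1, 0.4]
width: 0.0468
grasp_force: 0.0
[ -50.11700926 -141.59797909]
time_s: 31.85
tcp_pos: [0.5963, -0.062, 0.0073]
orientation: [0.0, 0.749, 0.663, -0.001]
force: [-0.8, -5.2, 0.7]
width: 0.047
grasp_force: 2.6
[ -50.13380152 -140.53956817]
```

The force rises at the same place as before (y' = -140.5), so the end was already flush. I'll press lightly, retreat and check everything.

```bash
python3 -m pendant '[[0.55,[0.001,0,0],0],[0.55,[0,0,0],0],[0.55,[0,0,0],0],[0.55,[-0.005,0,0],0],[0.55,[-0.015,0,0],0],[0.55,[-0.03,0,0],0],[0.55,[-0.02,0,-0.02],0],[0.55,[0,0,-0.04],0]]'
python3 -m pendant '[[0.55,[-0.03,0,-0.04],0],[0.55,[-0.03,0,-0.04],0],[0.55,[-0.04,0,0],0],[0.55,[-0.04,0,0],0],[0.55,[0,0,0],0],[0.55,[0,0,0],0],[0.55,[0,0,0],0],[0.55,[0,0,0],0]]'
python3 - <<'E'
from h import *
np.set_printoptions(precision=4,suppress=True)
for cam in("top","scene"):
    im,d=cap(cam,cam+"9"); S,_=fit(cam,"layout_stop",(.663,.0715,-.12))
    p,e=fit(cam,"glass_panel",(.605,.01,-.12)); print(cam,S,p,e,rel(S,p))
    if cam=="top": cv2.imwrite("pics/t9.png",cv2.resize(im[145:265,240:440],None,fx=4,fy=4,interpolation=cv2.INTER_CUBIC))
    for q in("flux_bottle","solder_spool","flux_jar","tape_ring"):
        for r in manip.mark_of(cam,q)[:1]: print(q,w(cam,r["position"]))
E
```

```text
time_s: 32.65
tcp_pos: [0.5857, -0.1339, 0.0654]
orientation: [-0.002, 0.75, 0.661, -0.002]
force: [0.3, -0.3, 0.8]
width: 0.0471
grasp_force: 0.0
time_s: 33.45
tcp_pos: [0.5714, -0.2676, 0.1473]
orientation: [-0.0, 0.748, 0.664, 0.0]
force: [0.6, -0.2, 0.4]
width: 0.0469
grasp_force: 0.0
top [ 0.664  0.072 -0.126] [ 0.6062  0.0129 -0.136 ] 0.011298044507151368 (array([-49.9447, -65.9474]), np.float64(-0.5770503500641849))
flux_bottle [ 0.6204  0.1635 -0.0015]
solder_spool [0.5163 0.173  0.0049]
flux_jar [0.7206 0.0194 0.0028]
tape_ring [ 0.4861 -0.2439 -0.0051]Traceback (most recent call last):
  File "<stdin>", line 5, in <module>
  File "h.py", line 24, in fit
    m=manip.outline_of(cam,query)[0]["mask"]; c=manip.get_calibration(cam); R=np.array(c["R"]);t=np.array(c["t"])
      ~~~~~~~~~~~~~~~~~~~~~~~~~~~^^^
IndexError: list index out of range
```

View pics/t9.png

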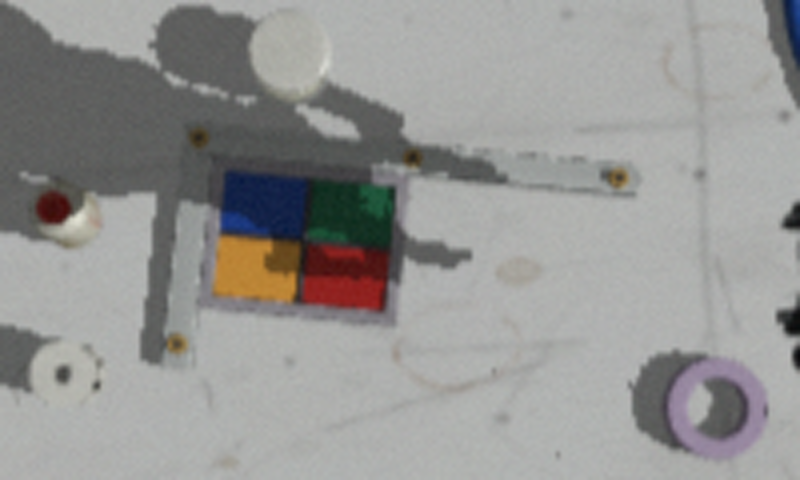

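The panel sits in the corner, flush on both rails within measurement noise. The bottle, spool, jar and tape ring are where they started, and the gripper is clear.

```bash
python3 -c "from rig import manip; print(manip.finish_job())"
```

```text
the job is handed in; nothing more can be done
None
```

The panel is pushed home in the corner of the stop, flush against both rails to within about 1 mm by the top camera. It was only pushed, never lifted, the other items stand where they were, and the job was handed in at about 34 s.

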